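Turn the shaft's flat to the key rest and hold the collar on it

ROBOT

A 6-joint arm with a two-finger parallel gripper is mounted at the origin on a cart in front of the work surface, level with it; the furniture and walls round the work are solid. World frame = base frame: x ahead of the robot, y to its left, z up, the work surface at z = 0. Lengths are in m, angles in rad, forces in N, time in s.
With the tool pointing down it reaches from about 0.35 to 0.85 m from the base axis. Payload 8.1 kg.
Tool frame: the origin (TCP) lies at the very end of the fingers, on their centre line; the grasp point (between the pads) lies 19 mm behind it; z points along the fingers, y is the direction in which the jaws open and shut (so a half turn about z gives the same grasp; the last joint's range is limited). The gripper opens to 93 mm and grips with 3 to 60 N. Pads are 15 mm wide; open, the fingers measure 128 mm over their backs; the gripper's body (75 mm by 188 mm) begins 65 mm behind the grasp point.
Start: joints at [-1.206, 0.13, 1.488, -0, 1.523, -0.085], TCP at [0.261, -0.54, 0.219] pointing down, gripper open.
Joint ranges: [-2.96, 2.96], [-0.89, 2.26], [0.02, 2.5], [-1.34, 4.48], [0, 2.73], [-2.66, 2.66]. Speed limits (rad/s): [2.39, 2.39, 2.79, 3.14, 3.14, 3.14].

INTERFACE

Orientations are given as a rotation vector (axis times angle).
In Python, from plant import robot gives the robot as it stands.
- The arm moves only by the shell command python3 -m pendant 'ROWS' [OPENING] [FORCE]. ROWS is JSON, a list of rows, each an object with "delta_pos": the shift along the tool's x, y, z in m, a list of three; "spin": the turn about the tool's z in rad. In form: [{"delta_pos": [dx, dy, dz], "spin": spin}, ...]. A call has 1 to 10 rows; each row is the pose to reach, as a shift and turn from the pose measured when the call began, along the tool's axes at that moment; what a row does not reach only later rows make up. A row lasts 1/10 s, in which the tool goes at most 50 mm and 8.59 degrees, less where a joint would pass 70% of its speed; a pose out of reach is approached as far as the arm can. A call with a gripper value outside its range is refused whole. OPENING is the closure, from -1 (fully open) to 1 (shut), set as the call begins (- or left out, the last holds). The fingers move at their own pace and stop on an object; FORCE is the grip in N (left out, the last holds). Time passes only in rows, so rows that repeat a pose let the fingers close. It gives the time, the measured TCP pose, the force and the opening at its end, in the units of the state.
- robot.read_state(): the state, without advancing time (a new reading comes with each control period).
- robot.read_camera(name): name is "scene" or "top" or "wrist"; returns a dict with "color" (400x640x3 uint8, blue, green, red), "camera_matrix" (3x3 intrinsics, pixels), "R" (3x3) and "t" (3): a world point X has camera coordinates R X + t. Camera axes: x right, y down, z forward; pixel columns grow to the right and rows downward; lengths in m; the calibration is good to about 2 mm. A picture is of the moment at which its call begins. There is no depth.
- robot.close_job(): hands the job in, once; it reports no verdict.
Trained networks look in the newest picture that a camera, given by its name, has taken for a name from the list of things; names that differ only in an ending like _2 or _b are one class to them, and where a whole thing is asked for, a point or a joint stands for the part that bears it (a point fixed in the world has none). Each returns a list of dicts, best first, with "score" (0 to 1); they miss things now and then, are a little off and sometimes report something else, mostly with a low value. They report only what shows in the picture. A call takes as long as a camera call. They do not tell look-alikes from the thing itself.
- robot.outline_of(camera, label): "mask" (400x640 bool, what is visible of it).
- robot.mark_of(camera, label): "location" ([x, y, z] in m, in the coordinates of the camera as it stood for that picture, good to about 4 mm: a listed point, or the origin of a listed thing).
The state is a dict: "t": time; "q": joint angles; "dq": joint speeds; "joint_torque": joint torques, N m; "tool_pos": TCP position; "orientation": TCP orientation; "force": force on the tool from outside, world axes, zero at the start; "wrist_torque": the same for the moment, N m; "opening": finger opening in m.
Only numpy, scipy, OpenCV 4.12 (cv2) and the standard library are available. Lean on these libraries where they do the work, as an engineer would, in place of code of your own. Each camera call takes 0.05 s, during which the arm holds its last target.

TASK

Take hold of the upright shaft on the small assembly stand, feel for its flat with the fingers and turn the shaft until the flat squarely faces the forked key rest on the stand. Then pick up the loose collar, lower it over the shaft with its set screw pointing at the flat and the key rest, and finish while still holding it there level and still, its screw at mid-height of the flat and clear of the housing below, so that a colleague can tighten it. Leave the other small parts where they lie.

Things in the scene. Friction and masses are not known exactly. Their poses are not given: they have to be found in the camera images.
- stand: fixed assembly stand on the worktop: aluminium base plate 100x90x10 mm, on it a grey bearing housing (foot radius 34 mm, neck radius 20 to 24 mm) whose top is 50 mm above the worktop. Origin: on the shaft's axis at the level of the worktop. z up along the shaft's axis, x from the shaft to the key rest
- key_rest (a point): the notch of the forked dark steel post (12x24 mm, top 105 mm above the worktop) that stands on the stand 86 mm from the shaft's axis, at 95 mm height; on the stand's x axis. The post is fixed to the stand
- spindle: the upright steel shaft, diameter 26 mm, standing out of the housing from 50 to 125 mm above the worktop. Origin on its axis at 50 mm height, z up, x along the outward normal of its flat. It turns all round about the stand's z axis, with a little friction (about 0.06 N m) so that it stays where it is left
- shaft_flat (a point): centre of the shaft's flat, at 100 mm height, 8 mm from the axis; x is the flat's outward normal, z up. The flat is 5 mm deep and 20 mm wide and runs over the shaft's top 50 mm (75 to 125 mm height): across it the shaft measures 21 mm instead of 26 mm
- collar_center (a point): centre, half-way up, of the loose steel shaft collar (about 0.11 kg) lying flat on the worktop: outside diameter 48 mm, plain bore 30 mm, 20 mm high. z along the bore (up), x towards its set-screw boss, a block 14 mm wide and 14 mm high that reaches 33 mm from the axis
- collar_screw (a point): the set screw's socket in the outer end of the collar's boss, 33 mm from the bore's axis, half-way up the collar, axes as those of collar_center
- nut_1_mid (a point): bystander: chrome union nut, 29x32x12 mm, between collar and stand, lying loose on the worktop; point 8 mm above its underside
- nipple_2_mid (a point): bystander: brass double nipple, 40x26x23 mm, lying loose on the green belt bed behind; point 8 mm above its underside
- ptfe_1_mid (a point): bystander: spool of white thread tape, 64x55x16 mm, lying loose on the green belt bed behind; point 8 mm above its underside
Not all that is in view belongs to the job. What is shaped like the stand but green is not meant.

How it is judged:
On the way, in this order (a step that is already met when the one before it is completed fails the run):
1. the fingers hold the shaft with its flat facing the key rest (within 0.2 rad) (contact force between the fingers and spindle above 1 N and angle between the x axis of shaft_flat and the x axis of stand, either way round below 0.2 rad and x of shaft_flat in the frame of stand above 0.003 m), for 0.2 s.
2. the fingers hold the collar clear of the worktop (its centre above 40 mm) (contact force between the fingers and collar above 1 N and height (world z) of collar_center above 0.04 m), for 0.2 s.
At the end, for the whole second after the job is handed in: flat faces the key rest within 0.25 rad; collar round the shaft (axes within 4 mm, tilt under 0.15 rad), screw within 0.25 rad of the flat's normal and on its side, collar centre within 13 mm of the flat's mid-height, held by the fingers (over 1 N) and still (under 20 mm/s) (angle between the x axis of shaft_flat and the x axis of stand, either way round below 0.25 rad and x of shaft_flat in the frame of stand above 0.003 m and angle between the x axis of collar_center and the x axis of shaft_flat, either way round below 0.25 rad and x of collar_screw in the frame of stand above 0.015 m and horizontal distance between collar_center and stand below 0.004 m and z of collar_center in the frame of shaft_flat between -0.013 and 0.013 m and angle between collar_center's own z axis and vertical below 0.15 rad and contact force between the fingers and collar above 1 N and linear speed of collar below 0.02 m/s); the arm keeps its last pose, push and grip.
It fails at once if a loose bystander (nut, nipple or tape spool) is moved more than 30 mm (distance of any of nut_1_mid, nipple_2_mid, ptfe_1_mid from where it was at the start of the episode above 0.03 m).
It also fails if it takes over 72 s, if anything falls off the work surface, if the arm or the gripper's body presses on something with over 40 N, if the wrist force passes 120 N, or if a joint passes its speed limit or range.

## Working session

There is one attempt and no reset: what is moved stays moved. The work goes in short steps, Python scripts to look and compute and a shell command to move; the robot and the scene stay as the last step left them, time stands still between calls to the robot, and variables do not carry over. Pictures are saved under pics/ and viewed, and the job is handed in when it is done.

```bash
ls; mkdir -p pics
python3 - <<'E'
from plant import robot
import cv2
print(robot.read_state())
for n in ("scene","top","wrist"):
    c=robot.read_camera(n); cv2.imwrite(f"pics/a_{n}.png",c["color"]); print(n,c["camera_matrix"].tolist(),c["R"].round(3).tolist(),c["t"].round(3).tolist())
E
```

```text
pics
{'t': 0.0, 'q': array([-1.20637257e+00,  1.31148452e-01,  1.48932197e+00,  9.83075531e-07,
        1.52301977e+00, -8.54231689e-02]), 'dq': array([-0.00055768, -0.0005569 ,  0.00147352, -0.00108673,  0.00063653,
        0.00074932]), 'joint_torque': array([ 2.34632198e-04, -5.59821510e+01, -4.91770542e+01,  7.69874454e-02,
        3.49554105e-02, -1.57775112e-04]), 'tool_pos': array([ 0.26069045, -0.5397431 ,  0.21757163]), 'orientation': array([-3.06062773e+00, -7.00255704e-01,  4.12678386e-04]), 'force': array([ 0.44932618,  0.18529268, -0.17729227]), 'wrist_torque': array([ 0.03680023, -0.00251753, -0.00497886]), 'opening': 0.09310039551535709}
scene [[514.4286356726682, 0.0, 313.71737422114217], [0.0, 514.4286356726682, 205.01242879632136], [0.0, 0.0, 1.0]] [[-0.888, -0.459, 0.01], [-0.331, 0.625, -0.707], [0.319, -0.631, -0.707]] [0.464, 0.273, 1.18]
top [[379.7033721204989, 0.0, 323.7991075423902], [0.0, 379.7033721204989, 196.06615229187864], [0.0, 0.0, 1.0]] [[0.013, -1.0, 0.02], [-0.993, -0.015, -0.115], [0.115, -0.019, -0.993]] [-0.047, 0.53, 0.895]
wrist [[315.6558188966202, 0.0, 320.12743469107636], [0.0, 315.6558188966202, 200.57902231370673], [0.0, 0.0, 1.0]] [[0.434, -0.901, -0.001], [-0.864, -0.417, 0.282], [-0.254, -0.121, -0.96]] [-0.601, -0.033, 0.391]
```

View pics/a_scene.png

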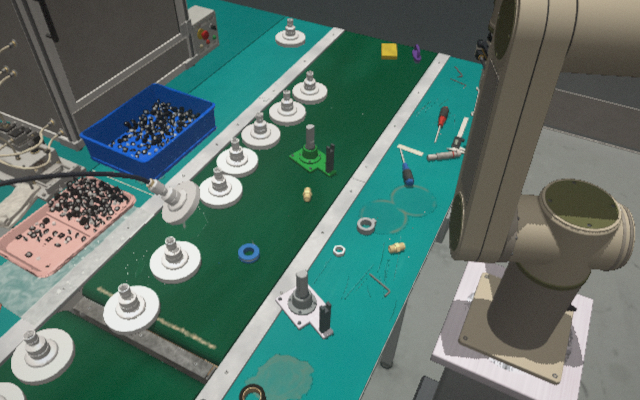

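View pics/a_top.png

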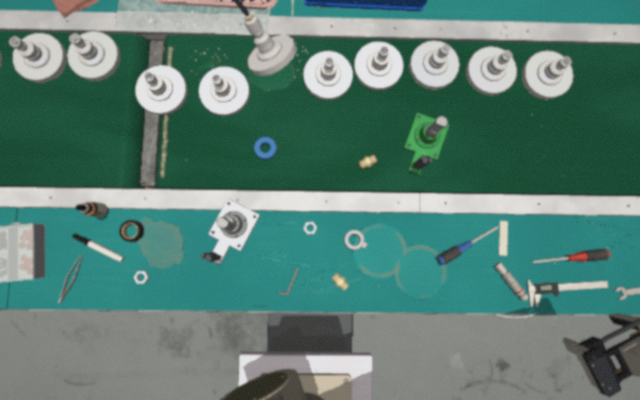

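```bash
cat > h.py <<'E'
from plant import robot
import numpy as np, cv2
from scipy.spatial.transform import Rotation as Ro
def cam(n): return robot.read_camera(n)
def w(c,p): return c["R"].T@(np.array(p)-c["t"])
def proj(c,X):
    p=c["camera_matrix"]@(c["R"]@np.array(X)+c["t"]); return p[:2]/p[2]
def pix(c,uv,z):
    d=c["R"].T@np.linalg.inv(c["camera_matrix"])@np.array([uv[0],uv[1],1.]); o=-c["R"].T@c["t"]
    return o+d*(z-o[2])/d[2]
def marks(n,labels,c=None):
    c=c or cam(n)
    for l in labels:
        for m in robot.mark_of(n,l)[:4]:
            W=w(c,m["location"]); print(n,l,round(m["score"],2),W.round(4),proj(c,W).round(0))
    return c
def totool(X):
    s=robot.read_state(); return Ro.from_rotvec(s["orientation"]).inv().apply(np.array(X)-s["tool_pos"])
E
python3 - <<'E'
from h import *
for n in ("scene","top"):
    marks(n,["stand","key_rest","shaft_flat","spindle","collar_center","collar_screw","nut_1_mid","nipple_2_mid","ptfe_1_mid"])
print(robot.read_state()["t"])
E
```

```text
scene stand 0.61 [ 6.926e-01 -2.989e-01  6.000e-04] [309. 159.]
scene stand 0.55 [ 0.4587  0.1813 -0.0039] [302. 306.]
scene key_rest 0.92 [ 0.6123 -0.2645  0.0922] [329. 149.]
scene key_rest 0.77 [0.3808 0.2189 0.09  ] [326. 308.]
scene shaft_flat 0.81 [0.4633 0.1777 0.1004] [301. 277.]
scene shaft_flat 0.62 [ 0.6813 -0.2968  0.0998] [312. 134.]
scene spindle 0.88 [0.4609 0.1813 0.0481] [301. 292.]
scene spindle 0.77 [ 0.6979 -0.2995  0.0504] [308. 145.]
scene collar_center 0.57 [ 0.4266 -0.1166  0.0145] [365. 223.]
scene collar_screw 0.58 [0.4641 0.1751 0.098 ] [301. 277.]
scene collar_screw 0.56 [ 0.4101 -0.144   0.0082] [375. 220.]
scene collar_screw 0.36 [ 0.6207 -0.1469  0.0068] [307. 195.]
scene collar_screw 0.2 [ 0.4552 -0.0007  0.0084] [337. 250.]
scene nut_1_mid 0.54 [ 0.4562 -0.0022  0.0093] [337. 250.]
scene nipple_2_mid 0.65 [ 0.6193 -0.148   0.0058] [307. 195.]
scene ptfe_1_mid 0.86 [0.6566 0.1088 0.0076] [248. 252.]
top stand 0.82 [ 0.694  -0.2999  0.0027] [426. 136.]
top stand 0.68 [ 0.4629  0.1848 -0.002 ] [233. 223.]
top key_rest 0.63 [0.3841 0.2216 0.0978] [205. 257.]
top key_rest 0.59 [ 0.6168 -0.2709  0.0947] [425. 157.]
top shaft_flat 0.76 [0.467  0.177  0.0977] [227. 219.]
top shaft_flat 0.71 [ 0.6835 -0.296   0.1033] [437. 128.]
top spindle 0.72 [ 0.696  -0.3003  0.0527] [432. 129.]
top spindle 0.58 [ 0.4257 -0.1113  0.012 ] [352. 240.]
top spindle 0.52 [0.4616 0.1852 0.0525] [228. 223.]
top collar_center 0.59 [ 0.4262 -0.1129  0.0113] [353. 239.]
top collar_screw 0.59 [ 0.4128 -0.145   0.0147] [366. 245.]
top nut_1_mid 0.56 [ 0.4499 -0.007   0.0087] [310. 229.]
top nipple_2_mid 0.42 [ 0.624  -0.1473  0.01  ] [367. 161.]
top ptfe_1_mid 0.82 [0.6574 0.1101 0.0027] [266. 147.]
top ptfe_1_mid 0.44 [0.4654 0.1786 0.0952] [227. 220.]
1.15
```

Candidates for the stand: the aluminium one at scene (302,300), top (233,223), and the green look-alike at scene (310,155), top (427,136). I choose the aluminium one. Candidates for the collar: the steel ring with boss at scene (366,226), top (355,240), the small nuts at scene (339,250) and top (310,228)/(140,277), and the black ring at top (131,231). I choose the ring with the boss. I'll check both choices close up.

Run:
```python
from h import *
c=cv2.imread("pics/a_scene.png")
a=cv2.resize(c[180:370,260:420],None,fx=3,fy=3,interpolation=cv2.INTER_CUBIC)
cv2.imwrite("pics/crop1.png",a)
c=cv2.imread("pics/a_top.png")
a=cv2.resize(c[190:310,190:390],None,fx=4,fy=4,interpolation=cv2.INTER_CUBIC)
cv2.imwrite("pics/crop2.png",a)
```

```text
(no output)
```

View pics/crop1.png

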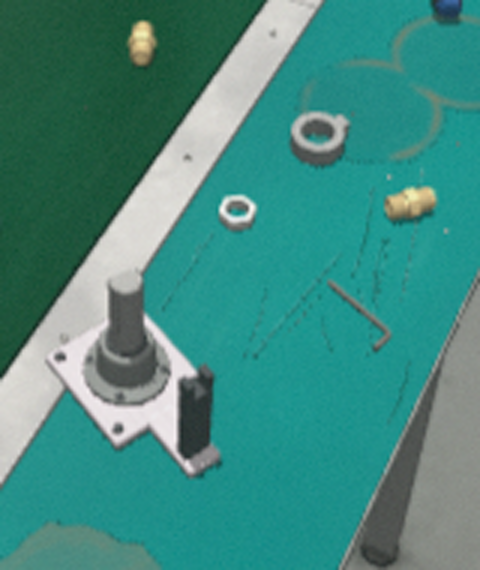

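View pics/crop2.png

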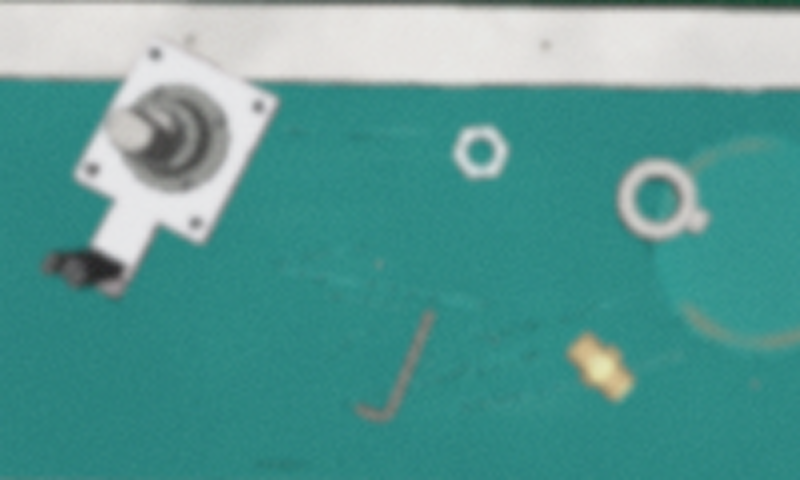

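Run:
```python
from h import *
print(totool([0.461,0.183,0.2176]))
```

```text
[ 0.49469586 -0.56434398  0.00106677]
```

The crops confirm both. The stand is the aluminium one with the grey shaft and the forked post. The collar is the ring with its boss pointing lower right in the top view. Now the first move, towards the stand.

```bash
python3 -m pendant '[{"delta_pos":[0.02,-0.023,-0.005],"spin":0},{"delta_pos":[0.05,-0.056,-0.01],"spin":0},{"delta_pos":[0.08,-0.09,-0.01],"spin":0},{"delta_pos":[0.11,-0.124,-0.01],"spin":0},{"delta_pos":[0.14,-0.158,-0.01],"spin":0},{"delta_pos":[0.17,-0.192,-0.01],"spin":0},{"delta_pos":[0.20,-0.226,-0.01],"spin":0},{"delta_pos":[0.23,-0.26,-0.01],"spin":0},{"delta_pos":[0.26,-0.294,-0.01],"spin":0},{"delta_pos":[0.28,-0.32,-0.01],"spin":0}]' -1 10
python3 - <<'E'
from h import *
s=robot.read_state();print(s["tool_pos"],s["q"],s["force"])
c=marks("wrist",["collar_center","collar_screw","nut_1_mid","shaft_flat"]);cv2.imwrite("pics/b.png",c["color"]);print(-c["R"].T@c["t"])
print(totool([0.461,0.183,0.2276]))
E
```

```text
t: 2.15
tool_pos: [0.3743, -0.1281, 0.2289]
orientation: [3.062, 0.702, 0.002]
force: [0.3, -0.7, 0.9]
opening: 0.0933
[ 0.37431747 -0.12810265  0.22894913] [-4.60010730e-01 -4.58251354e-01  1.99497688e+00  5.17010762e-04
  1.60384989e+00  6.60023285e-01] [ 0.32982752 -0.66165519  0.93711692]
wrist collar_center 0.68 [ 0.4278 -0.1132  0.0085] [327. 128.]
wrist collar_screw 0.82 [ 0.4099 -0.1443  0.0119] [344. 154.]
wrist nut_1_mid 0.91 [ 0.4533 -0.0061  0.0077] [252.  66.]
[ 0.44487701 -0.09537055  0.3952287 ]
[ 0.21503635 -0.24461252  0.0009914 ]
```

View pics/b.png

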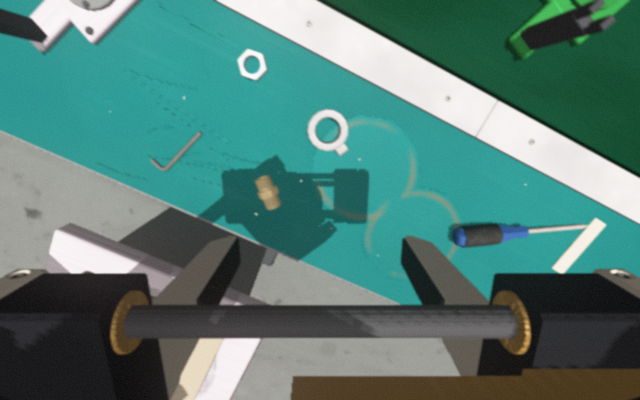

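The wrist picture shows the collar at (327,130) with its boss at (342,150) and the nut at (251,65). The stand is just leaving the frame at top left. I'll move on and stop short of the shaft so the wrist camera can see it.

```bash
python3 -m pendant '[{"delta_pos":[0.015,-0.035,0],"spin":0},{"delta_pos":[0.03,-0.07,0],"spin":0},{"delta_pos":[0.05,-0.11,0],"spin":0},{"delta_pos":[0.07,-0.15,0],"spin":0},{"delta_pos":[0.09,-0.19,0],"spin":0},{"delta_pos":[0.105,-0.23,0],"spin":0},{"delta_pos":[0.11,-0.245,0],"spin":0},{"delta_pos":[0.11,-0.245,0],"spin":0}]'
python3 - <<'E'
from h import *
s=robot.read_state();print(s["tool_pos"],s["q"],s["force"])
c=marks("wrist",["stand","spindle","key_rest","shaft_flat"]);cv2.imwrite("pics/c.png",c["color"]);print(-c["R"].T@c["t"])
p=proj(c,[0.461,0.183,0.125]).astype(int);print(p)
x,y=max(p[0]-80,0),max(p[1]-60,0)
cv2.imwrite("pics/c2.png",cv2.resize(c["color"][y:y+120,x:x+160],None,fx=5,fy=5,interpolation=cv2.INTER_CUBIC));print(x,y)
E
```

```text
t: 3.2
tool_pos: [0.3664, 0.1383, 0.2285]
orientation: [3.061, 0.704, -0.001]
force: [-0.0, 0.0, 0.3]
opening: 0.0925
[0.36640409 0.13826041 0.22848388] [ 2.30286466e-01 -4.69058778e-01  2.00340895e+00 -5.92811209e-04
  1.60760364e+00  1.34906695e+00] [-0.04866592  0.01891404  0.34244657]
wrist stand 0.84 [ 4.635e-01  1.793e-01 -1.000e-04] [323.  84.]
wrist spindle 0.96 [0.4625 0.1826 0.0492] [321.  80.]
wrist key_rest 0.83 [0.3847 0.2198 0.0919] [249. 137.]
wrist shaft_flat 0.58 [0.4694 0.179  0.1012] [328.  69.]
[0.43715877 0.1711882  0.39465723]
[319  72]
239 12
```

View pics/c.png

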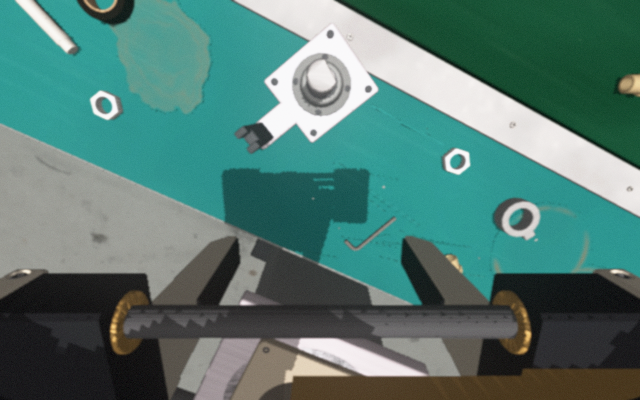

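View pics/c2.png

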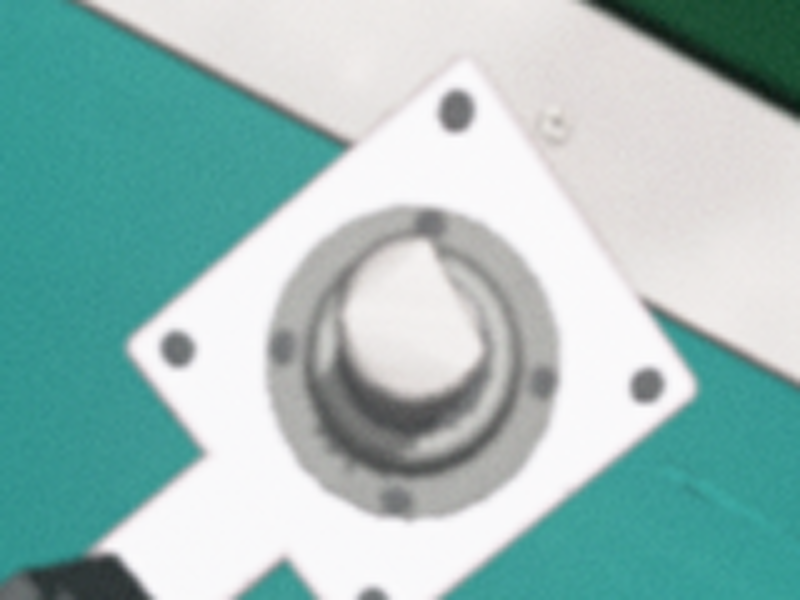

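The crop shows the flat as a straight edge on the shaft top, running from full-image pixel (325,60) to (336.6,81). The plate corners are at (264.6,81.4), (332,24) and (378,90). I'll work out the angles.

```bash
cat >> h.py <<'E'
def ang(v): return np.degrees(np.arctan2(v[1],v[0]))
E
python3 - <<'E'
from h import *
c=cam("wrist")
a=pix(c,(325,60),.125);b=pix(c,(336.6,81),.125);print(a,b,np.linalg.norm(a-b),"flat normal",ang(b-a)-90,ang(b-a)+90)
A=pix(c,(264.6,81.4),.01);B=pix(c,(332,24),.01);C=pix(c,(378,90),.01)
print(ang(A-B),ang(B-C)+90,np.linalg.norm(A-B),np.linalg.norm(B-C),(A+C)/2)
# top disc centre: crop circle left edge 343, top 235, bottom 400
print(pix(c,(239+(343+70)/5,12+318/5),.125))
for n in ("top","scene"): marks(n,["spindle","stand","key_rest"])
E
```

```text
[0.47196936 0.18066031 0.125     ] [0.46203044 0.16550913 0.125     ] 0.018120170861334304 flat normal -213.26419893917586 -33.26419893917584
153.16906699620276 153.90465286424381 0.09641792358469543 0.08670281739084963 [0.46044815 0.17739814 0.01      ]
[0.46047293 0.17810212 0.125     ]
top spindle 0.71 [ 0.697  -0.2981  0.0513] [431. 129.]
top spindle 0.46 [0.4615 0.1845 0.0541] [228. 223.]
top spindle 0.33 [0.463  0.1843 0.0036] [233. 223.]
top stand 0.64 [0.463  0.1834 0.0043] [233. 223.]
top stand 0.58 [ 0.6936 -0.3007  0.0021] [426. 136.]
top stand 0.28 [0.656  0.1079 0.0046] [266. 147.]
top key_rest 0.8 [ 0.6137 -0.2694  0.0928] [424. 159.]
top key_rest 0.68 [0.3822 0.2209 0.0948] [206. 257.]
scene spindle 0.79 [ 0.6946 -0.3017  0.047 ] [309. 146.]
scene spindle 0.61 [0.4604 0.1809 0.0506] [302. 292.]
scene stand 0.92 [ 0.4579  0.1785 -0.0032] [303. 305.]
scene stand 0.57 [ 0.6916 -0.2998  0.0024] [310. 158.]
scene key_rest 0.74 [ 0.6094 -0.2672  0.0945] [330. 149.]
scene key_rest 0.64 [0.384  0.2215 0.092 ] [324. 308.]
```

Run:
```python
from h import *
print(totool([0.461,0.180,0.2285]))
```

```text
[0.10374554 0.00297588 0.00012404]
```

```bash
python3 -m pendant '[{"delta_pos":[0.02,0.001,0],"spin":-0.1},{"delta_pos":[0.05,0.002,0],"spin":-0.2},{"delta_pos":[0.08,0.003,0],"spin":-0.32},{"delta_pos":[0.1,0.003,0],"spin":-0.44},{"delta_pos":[0.104,0.003,0],"spin":-0.545},{"delta_pos":[0.104,0.003,0],"spin":-0.545},{"delta_pos":[0.104,0.003,0],"spin":-0.545}]' -0.29 10
python3 - <<'E'
from h import *
s=robot.read_state();print(s["tool_pos"],s["q"],s["force"],ang(Ro.from_rotvec(s["orientation"]).as_matrix()[:,1]))
print(totool([0.461,0.180,0.081]))
c=cam("wrist");cv2.imwrite("pics/d.png",c["color"])
E
```

```text
t: 4.6
tool_pos: [0.461, 0.1801, 0.2284]
orientation: [2.762, 1.495, -0.001]
force: [-1.0, 0.9, 0.2]
opening: 0.06
[0.46095019 0.18005055 0.22842911] [ 2.69333805e-01 -1.60814647e-01  1.75867277e+00 -7.80450584e-04
  1.54423177e+00  8.47717237e-01] [-1.04423844  0.8916934   0.20226813] -33.13772419474762
[1.15972121e-04 3.16168645e-05 1.47429079e-01]
```

View pics/d.png

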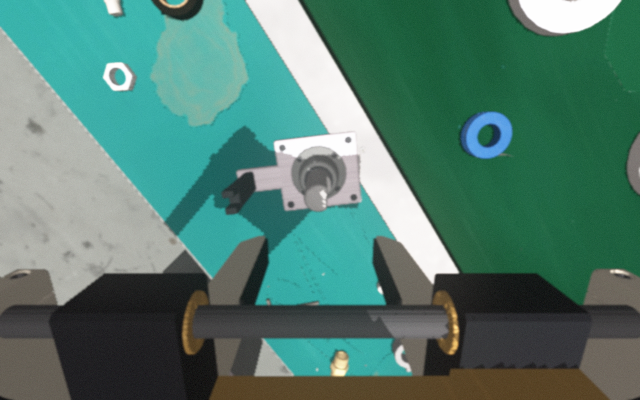

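The shaft top at (316,195) lies between the fingertips at (257,240) and (386,240). The post at (240,190) is clear of them. Descending.

```bash
python3 -m pendant '[{"delta_pos":[0,0,0.02],"spin":0},{"delta_pos":[0,0,0.045],"spin":0},{"delta_pos":[0,0,0.065],"spin":0},{"delta_pos":[0,0,0.085],"spin":0},{"delta_pos":[0,0,0.1],"spin":0},{"delta_pos":[0,0,0.115],"spin":0},{"delta_pos":[0,0,0.13],"spin":0},{"delta_pos":[0,0,0.14],"spin":0},{"delta_pos":[0,0,0.147],"spin":0},{"delta_pos":[0,0,0.147],"spin":0}]'
python3 -m pendant '[{"delta_pos":[0,0,0],"spin":0},{"delta_pos":[0,0,0],"spin":0},{"delta_pos":[0,0,0],"spin":0},{"delta_pos":[0,0,0],"spin":0},{"delta_pos":[0,0,0],"spin":0},{"delta_pos":[0,0,0],"spin":0}]' 1 10
python3 - <<'E'
from h import *
s=robot.read_state();print(s["tool_pos"],s["wrist_torque"],s["force"],s["opening"])
E
```

```text
t: 5.65
tool_pos: [0.4603, 0.1797, 0.0805]
orientation: [2.762, 1.495, -0.003]
force: [-1.7, -0.4, 0.1]
opening: 0.0599
t: 6.25
tool_pos: [0.4576, 0.1818, 0.0808]
orientation: [-2.758, -1.494, 0.008]
force: [-18.1, 9.7, 13.0]
opening: 0.0222
[0.45759478 0.18175901 0.0808348 ] [1.59860975 2.81823904 0.08758017] [-18.12011352   9.72727419  12.98041624] 0.022247647416149
```

```bash
python3 -m pendant '[{"delta_pos":[0,-0.0005,0],"spin":0},{"delta_pos":[0,-0.001,0],"spin":0},{"delta_pos":[0,-0.001,0],"spin":0},{"delta_pos":[0,-0.001,0],"spin":0}]' 1 10
python3 - <<'E'
from h import *
s=robot.read_state();print(s["tool_pos"],s["wrist_torque"],s["force"],s["opening"])
c=cam("wrist");cv2.imwrite("pics/e.png",c["color"])
E
```

```text
t: 6.65
tool_pos: [0.4568, 0.1823, 0.0809]
orientation: [-2.758, -1.493, 0.008]
force: [-0.1, 0.3, 0.3]
opening: 0.021
[0.4568258  0.18225609 0.08086909] [-0.1039065  -0.06154609  0.04082874] [-0.10700515  0.27622976  0.31169887] 0.020953066912576784
```

View pics/e.png

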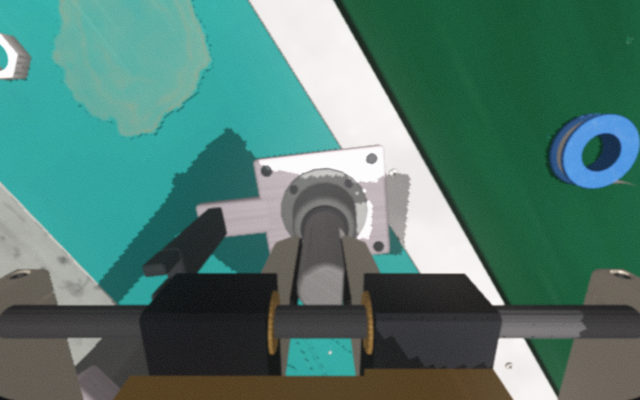

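The opening settled at 21.0 mm with no side force, so the fingers sit on the flat (across the round it would be 26 mm). The picture shows the shaft between the pads at (322,270). The axis lies 2.5 mm along tool +y, so I'll turn about that with a firmer grip.

```bash
python3 -m pendant '[{"delta_pos":[0,0,0],"spin":0},{"delta_pos":[-0.0003,0,0],"spin":-0.12},{"delta_pos":[-0.0006,0.0001,0],"spin":-0.24},{"delta_pos":[-0.0009,0.0002,0],"spin":-0.36},{"delta_pos":[-0.0012,0.0003,0],"spin":-0.48},{"delta_pos":[-0.0014,0.0004,0],"spin":-0.6},{"delta_pos":[-0.0016,0.0006,0],"spin":-0.72},{"delta_pos":[-0.0019,0.0008,0],"spin":-0.84},{"delta_pos":[-0.002,0.0011,0],"spin":-0.96},{"delta_pos":[-0.0022,0.0013,0],"spin":-1.08}]' 1 30
python3 - <<'E'
from h import *
s=robot.read_state();print(s["tool_pos"],s["wrist_torque"],s["force"],s["opening"],s["q"],ang(Ro.from_rotvec(s["orientation"]).as_matrix()[:,1]))
E
```

```text
t: 7.7
tool_pos: [0.4586, 0.1797, 0.0809]
orientation: [-1.592, -2.704, -0.001]
force: [11.3, 2.4, -9.8]
opening: 0.0209
[0.45857827 0.1797069  0.08088557] [-0.03107595 -2.05187687 -0.05923871] [11.34984462  2.41196956 -9.84846253] 0.020887313012987612 [ 0.26674381 -0.04659757  1.92931656  0.00354363  1.26117758 -0.24070878] 29.012962141491222
```

```bash
python3 -m pendant '[{"delta_pos":[-0.0003,0.0003,0],"spin":-0.12},{"delta_pos":[-0.0006,0.0004,0],"spin":-0.24},{"delta_pos":[-0.0009,0.0005,0],"spin":-0.36},{"delta_pos":[-0.0012,0.0006,0],"spin":-0.48},{"delta_pos":[-0.0014,0.0007,0],"spin":-0.6},{"delta_pos":[-0.0016,0.0009,0],"spin":-0.72},{"delta_pos":[-0.0019,0.0011,0],"spin":-0.84},{"delta_pos":[-0.002,0.0014,0],"spin":-0.96},{"delta_pos":[-0.0022,0.0016,0],"spin":-1.08},{"delta_pos":[-0.0023,0.0019,0],"spin":-1.2}]' 1 30
python3 - <<'E'
from h import *
s=robot.read_state();print(s["tool_pos"],s["wrist_torque"],s["force"],s["opening"],s["q"],ang(Ro.from_rotvec(s["orientation"]).as_matrix()[:,1]))
E
```

```text
t: 8.7
tool_pos: [0.462, 0.1802, 0.0809]
orientation: [0.221, -3.133, -0.009]
force: [3.8, 11.6, -5.9]
opening: 0.0208
[0.46200543 0.18024849 0.08086912] [ 1.11414051 -0.99079483 -0.09153147] [ 3.84402435 11.64683672 -5.89783861] 0.020775412846851783 [ 0.26417042 -0.03990251  1.92287032  0.00601889  1.25854503 -1.44922423] 98.06425336226485
```

```bash
python3 -m pendant '[{"delta_pos":[-0.0003,0.0004,0],"spin":-0.12},{"delta_pos":[-0.0006,0.0005,0],"spin":-0.24},{"delta_pos":[-0.0009,0.0006,0],"spin":-0.36},{"delta_pos":[-0.0012,0.0007,0],"spin":-0.48},{"delta_pos":[-0.0014,0.0008,0],"spin":-0.6},{"delta_pos":[-0.0016,0.001,0],"spin":-0.72},{"delta_pos":[-0.0019,0.0012,0],"spin":-0.84},{"delta_pos":[-0.002,0.0015,0],"spin":-0.94},{"delta_pos":[-0.0021,0.0016,0],"spin":-0.976},{"delta_pos":[-0.0021,0.0016,0],"spin":-0.976}]' 1 30
python3 -m pendant '[{"delta_pos":[0,0,0],"spin":0},{"delta_pos":[0,0,0],"spin":0},{"delta_pos":[0,0,0],"spin":0},{"delta_pos":[0,0,0],"spin":0}]' 1 15
python3 - <<'E'
from h import *
s=robot.read_state();print(s["tool_pos"],s["wrist_torque"],s["force"],s["opening"],s["q"],ang(Ro.from_rotvec(s["orientation"]).as_matrix()[:,1]))
c=marks("wrist",["stand","spindle","key_rest","shaft_flat"]);cv2.imwrite("pics/f.png",c["color"])
for n in ("top","scene"): marks(n,["key_rest","shaft_flat"])
E
```

```text
t: 9.7
tool_pos: [0.463, 0.183, 0.0808]
orientation: [-1.666, 2.662, 0.012]
force: [-5.4, 5.1, 4.0]
opening: 0.0206
t: 10.1
tool_pos: [0.4629, 0.1831, 0.0808]
orientation: [-1.666, 2.662, 0.012]
force: [-1.1, 1.7, 0.6]
opening: 0.0207
[0.46287838 0.18309185 0.0808229 ] [ 0.20772345 -0.03907018 -0.05006092] [-1.08339776  1.74433465  0.60299473] 0.020707328284499366 [ 0.26776776 -0.03335606  1.91659968  0.00806771  1.25978012 -2.42390567] 154.0806019633315
wrist stand 0.96 [ 0.4619  0.1791 -0.0024] [320. 203.]
wrist spindle 0.57 [0.4593 0.1822 0.0477] [325. 227.]
wrist key_rest 0.72 [0.3848 0.221  0.0935] [483. 262.]
wrist shaft_flat 0.71 [0.4561 0.1873 0.1014] [337. 272.]
top key_rest 0.72 [ 0.6158 -0.269   0.0962] [424. 158.]
top key_rest 0.55 [0.4637 0.1823 0.0023] [234. 223.]
top shaft_flat 0.7 [ 0.6863 -0.3002  0.1002] [438. 128.]
scene key_rest 0.63 [0.3837 0.2184 0.0906] [325. 307.]
scene key_rest 0.36 [ 0.4256 -0.118   0.0129] [366. 224.]
scene shaft_flat 0.68 [0.4506 0.1844 0.0991] [305. 282.]
scene shaft_flat 0.24 [ 0.4564 -0.0007  0.008 ] [337. 250.]
```

View pics/f.png

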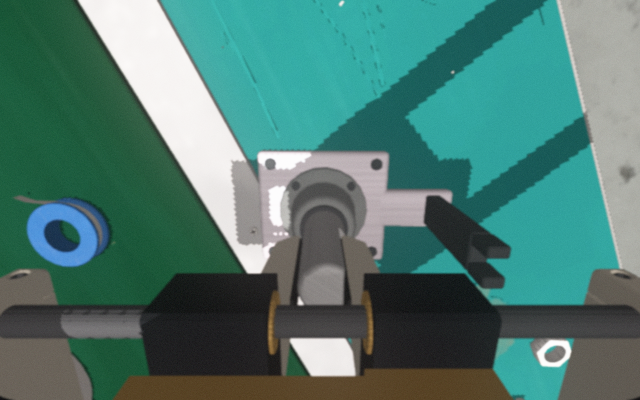

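The picture is square: the plate edges run parallel to the image axes, the post is at (470,240) to the right, and the jaws lie along the line to it. Yaw is 154.1° and the opening is 20.7 mm. Step 1 is held, so I release and rise.

```bash
python3 -m pendant '[{"delta_pos":[0,0,0],"spin":0},{"delta_pos":[0,0,0],"spin":0},{"delta_pos":[0,0,0],"spin":0},{"delta_pos":[0,0,0],"spin":0},{"delta_pos":[0,0,-0.02],"spin":0},{"delta_pos":[0,0,-0.05],"spin":0},{"delta_pos":[0,0,-0.08],"spin":0},{"delta_pos":[0,0,-0.11],"spin":0},{"delta_pos":[0,0,-0.135],"spin":0},{"delta_pos":[0,0,-0.14],"spin":0}]' -0.29 15
python3 - <<'E'
from h import *
s=robot.read_state();print(s["tool_pos"],s["opening"],s["force"])
c=marks("wrist",["shaft_flat","spindle","stand","key_rest"]);cv2.imwrite("pics/g.png",c["color"])
p=proj(c,[0.46,0.183,0.125]).astype(int);x,y=p[0]-80,p[1]-60;print(x,y)
cv2.imwrite("pics/g2.png",cv2.resize(c["color"][y:y+120,x:x+160],None,fx=5,fy=5,interpolation=cv2.INTER_CUBIC))
E
```

```text
t: 11.65
tool_pos: [0.4652, 0.1825, 0.2246]
orientation: [-1.663, 2.657, 0.009]
force: [-0.2, 0.4, -0.2]
opening: 0.0599
[0.46520044 0.18252566 0.22457014] 0.05991522165218092 [-0.15594925  0.36772143 -0.16865171]
wrist shaft_flat 0.84 [0.4571 0.1854 0.1   ] [330. 193.]
wrist spindle 0.84 [0.4585 0.1829 0.0495] [326. 179.]
wrist stand 0.72 [0.4634 0.1791 0.0021] [321. 170.]
wrist stand 0.46 [0.4607 0.1851 0.0504] [326. 182.]
wrist key_rest 0.7 [0.3868 0.2174 0.0934] [409. 189.]
wrist key_rest 0.22 [0.4562 0.1855 0.1036] [331. 194.]
246 139
```

View pics/g2.png

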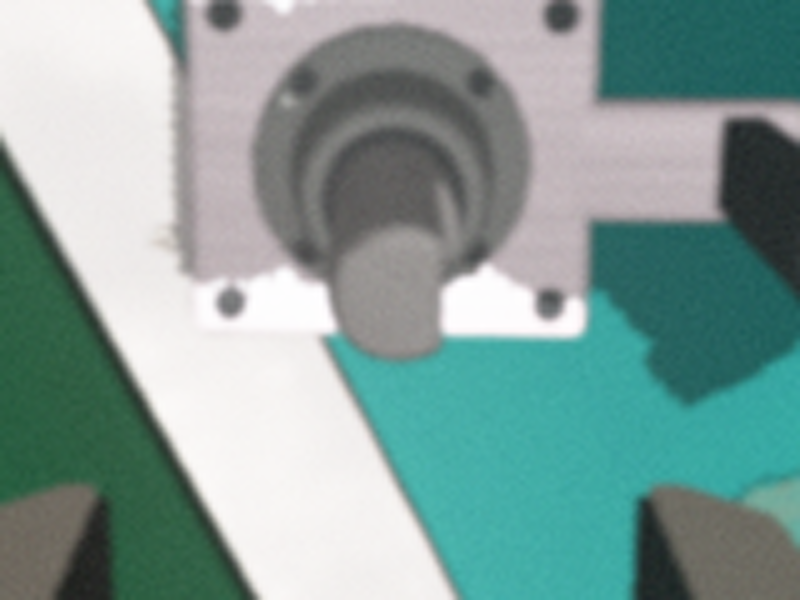

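The crop shows the flat's straight edge at (442,240)-(442,345), parallel to the plate edge and facing the post. Next, the collar.

Run:
```python
from h import *
c=cam("wrist"); print("axis by wrist",pix(c,(325.6,197.6),.125))
print(totool([0.427,-0.114,0.2]))
s=robot.read_state();print(ang(Ro.from_rotvec(s["orientation"]).as_matrix()[:,1]))
```

```text
axis by wrist [0.45582625 0.17853709 0.125     ]
[ 0.28162326 -0.09758815  0.01724927]
154.08971363420056
```

```bash
python3 -m pendant '[{"delta_pos":[0.02,-0.01,0],"spin":0.14},{"delta_pos":[0.05,-0.02,0],"spin":0.28},{"delta_pos":[0.08,-0.03,0],"spin":0.42},{"delta_pos":[0.11,-0.04,0],"spin":0.56},{"delta_pos":[0.14,-0.05,0],"spin":0.7},{"delta_pos":[0.17,-0.06,0],"spin":0.84},{"delta_pos":[0.2,-0.07,0],"spin":0.98},{"delta_pos":[0.23,-0.08,0],"spin":1.12},{"delta_pos":[0.26,-0.09,0.01],"spin":1.26},{"delta_pos":[0.282,-0.098,0.017],"spin":1.4}]' -0.29
python3 -m pendant '[{"delta_pos":[0,0,0],"spin":0.14},{"delta_pos":[0,0,0],"spin":0.28},{"delta_pos":[0,0,0],"spin":0.42},{"delta_pos":[0,0,0],"spin":0.56},{"delta_pos":[0,0,0],"spin":0.7},{"delta_pos":[0,0,0],"spin":0.84},{"delta_pos":[0,0,0],"spin":0.98},{"delta_pos":[0,0,0],"spin":1.12},{"delta_pos":[0,0,0],"spin":1.26},{"delta_pos":[0,0,0],"spin":1.4}]'
python3 - <<'E'
from h import *
s=robot.read_state();print(s["q"],ang(Ro.from_rotvec(s["orientation"]).as_matrix()[:,1]),totool([0.427,-0.114,0.2]))
E
```

```text
t: 12.95
tool_pos: [0.4261, -0.116, 0.1986]
orientation: [-0.45, -3.1, -0.008]
force: [0.1, 1.0, 0.4]
opening: 0.0598
t: 13.95
tool_pos: [0.4254, -0.1157, 0.1971]
orientation: [-2.345, -2.073, 0.004]
force: [0.2, -0.9, 0.2]
opening: 0.0603
[-0.38448747 -0.29105465  1.92630524  0.00298081  1.51858338 -0.26162961] -7.047280916655725 [ 0.00188722  0.00133784 -0.00287075]
```

```bash
python3 -m pendant '[{"delta_pos":[0.001,0.001,0],"spin":0.14},{"delta_pos":[0.002,0.001,0],"spin":0.28},{"delta_pos":[0.002,0.001,0],"spin":0.37},{"delta_pos":[0.002,0.001,0],"spin":0.37},{"delta_pos":[0.002,0.001,0],"spin":0.37}]' -0.61
python3 - <<'E'
from h import *
s=robot.read_state();print(s["tool_pos"],s["q"],ang(Ro.from_rotvec(s["orientation"]).as_matrix()[:,1]))
c=marks("wrist",["collar_center","collar_screw"]);cv2.imwrite("pics/i.png",c["color"])
marks("wrist",["collar_center","collar_screw"])
p=proj(c,[0.427,-0.114,0.02]).astype(int);x,y=p[0]-80,p[1]-60;print(x,y)
cv2.imwrite("pics/i2.png",cv2.resize(c["color"][y:y+120,x:x+160],None,fx=5,fy=5,interpolation=cv2.INTER_CUBIC))
E
```

```text
t: 14.45
tool_pos: [0.4262, -0.1137, 0.1962]
orientation: [-2.683, -1.609, 0.009]
force: [0.3, 0.1, -0.9]
opening: 0.0749
[ 0.42615589 -0.11365618  0.19621386] [-0.37956791 -0.28818155  1.92567558  0.00300387  1.51794574  0.11045943] -28.086193766216855
wrist collar_center 0.81 [ 0.4262 -0.1145  0.0066] [322. 179.]
wrist collar_screw 0.82 [ 0.4167 -0.1409  0.0143] [325. 204.]
wrist collar_center 0.92 [ 0.429  -0.1143  0.0088] [324. 178.]
wrist collar_screw 0.7 [ 0.4168 -0.1473  0.0148] [328. 208.]
242 120
```

View pics/i2.png

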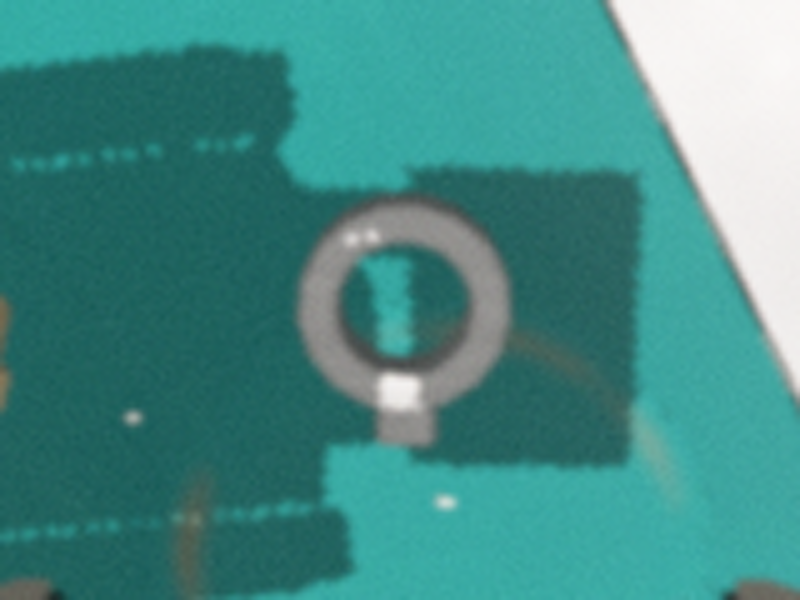

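View pics/i.png

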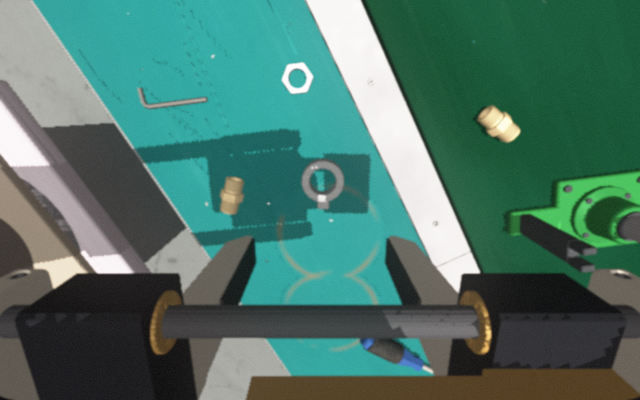

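The crop shows the collar centred at full-image pixel (323,181.5), with its boss at (323.4,206) pointing straight along tool -x. The brass part at (232,195) is well outside the finger paths.

Run:
```python
from h import *
c=cam("wrist")
a=pix(c,(323,181.5),.02);b=pix(c,(323.4,205),.017);print(a,b,np.linalg.norm((b-a)[:2]),ang(b-a))
print(totool([0.427,-0.1143,0.002]), totool(a))
t=cam("top");print(proj(t,[0.427,-0.1143,0.02]))
```

```text
[ 0.42772169 -0.11584734  0.02      ] [ 0.41478033 -0.14102563  0.017     ] 0.028309454124308214 -117.20265431080009
[-0.00056131  0.00296471  0.19513099] [-0.00155451  0.00410769  0.17711371]
[353.9021725  239.12130525]
```

```bash
python3 -m pendant '[{"delta_pos":[0,0.001,0.02],"spin":0},{"delta_pos":[-0.001,0.003,0.05],"spin":0},{"delta_pos":[-0.001,0.003,0.08],"spin":0},{"delta_pos":[-0.001,0.003,0.105],"spin":0},{"delta_pos":[-0.001,0.003,0.13],"spin":0},{"delta_pos":[-0.001,0.003,0.15],"spin":0},{"delta_pos":[-0.001,0.003,0.165],"spin":0},{"delta_pos":[-0.001,0.003,0.18],"spin":0},{"delta_pos":[-0.001,0.003,0.188],"spin":0},{"delta_pos":[-0.001,0.003,0.19],"spin":0}]' -0.61 15
python3 - <<'E'
from h import *
s=robot.read_state();print(s["tool_pos"],s["force"],totool([0.427,-0.1146,0.003]))
c=cam("wrist");cv2.imwrite("pics/j.png",c["color"])
E
```

```text
t: 15.85
tool_pos: [0.4262, -0.1145, 0.0063]
orientation: [-2.685, -1.606, 0.009]
force: [0.1, 0.2, 0.4]
opening: 0.0752
[ 0.42615896 -0.11446567  0.00626228] [0.07160603 0.24517492 0.38970743] [0.00027466 0.00085074 0.00325095]
```

View pics/j.png

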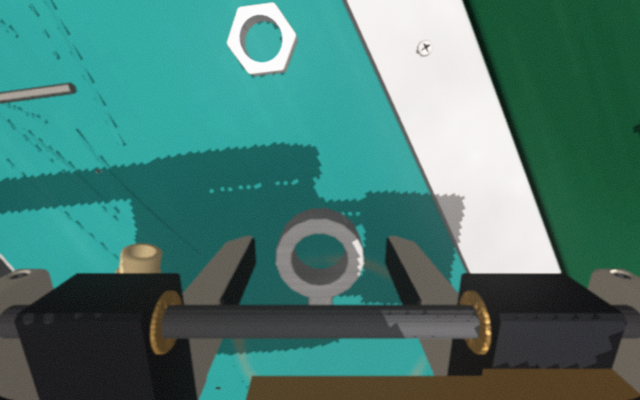

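The collar sits between the fingers at (319,258), clear of both. Going down 3 mm and closing.

```bash
python3 -m pendant '[{"delta_pos":[0,0.001,0.003],"spin":0},{"delta_pos":[0,0.001,0.0035],"spin":0},{"delta_pos":[0,0.001,0.0035],"spin":0},{"delta_pos":[0,0.001,0.0035],"spin":0},{"delta_pos":[0,0.001,0.0035],"spin":0},{"delta_pos":[0,0.001,0.0035],"spin":0},{"delta_pos":[0,0.001,0.0035],"spin":0},{"delta_pos":[0,0.001,0.0035],"spin":0},{"delta_pos":[0,0.001,0.0035],"spin":0}]' 1 25
python3 - <<'E'
from h import *
s=robot.read_state();print(s["tool_pos"],s["opening"],s["force"])
c=marks("wrist",["collar_center","collar_screw"]);cv2.imwrite("pics/k.png",c["color"])
E
```

```text
t: 16.8
tool_pos: [0.4276, -0.1151, 0.0035]
orientation: [-2.686, -1.607, 0.008]
force: [-2.5, 1.0, 5.4]
opening: 0.0481
[ 0.4276011  -0.11511162  0.00354825] 0.04809057928968878 [-2.54267113  1.01249101  5.39763757]
wrist collar_center 0.6 [ 0.414  -0.1462  0.0154] [323. 311.]
wrist collar_screw 0.58 [ 0.4143 -0.1448  0.0137] [323. 308.]
```

View pics/k.png

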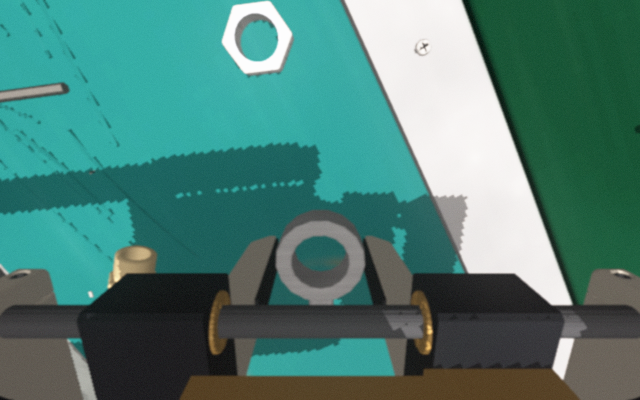

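The opening of 48.1 mm matches the collar's outside diameter, so it is held across the diameter. Lifting.

```bash
python3 -m pendant '[{"delta_pos":[0,0,-0.01],"spin":0},{"delta_pos":[0,0,-0.03],"spin":0},{"delta_pos":[0,0,-0.055],"spin":0},{"delta_pos":[0,0,-0.08],"spin":0},{"delta_pos":[0,0,-0.105],"spin":0},{"delta_pos":[0,0,-0.13],"spin":0},{"delta_pos":[0,0,-0.15],"spin":0},{"delta_pos":[0,0,-0.17],"spin":0},{"delta_pos":[0,0,-0.18],"spin":0},{"delta_pos":[0,0,-0.18],"spin":0}]' 1 30
python3 - <<'E'
from h import *
s=robot.read_state();print(s["tool_pos"],s["opening"],s["force"])
c=marks("wrist",["collar_center","collar_screw"]);cv2.imwrite("pics/l.png",c["color"])
R=Ro.from_rotvec(s["orientation"]);
for n in ("scene","top","wrist"):
  c=cam(n)
  for l in ("collar_center","collar_screw"):
    for m in robot.mark_of(n,l)[:2]: print(n,l,m["score"],totool(w(c,m["location"])).round(4))
tgt=np.array([0.460,0.183,0.185]);print(totool(tgt),ang(R.as_matrix()[:,1]),s["q"])
E
```

```text
t: 17.95
tool_pos: [0.4304, -0.1169, 0.1852]
orientation: [-2.688, -1.608, 0.006]
force: [-0.5, -0.1, -2.1]
opening: 0.0479
[ 0.43044399 -0.11687244  0.18523525] 0.047929817533439195 [-0.50686557 -0.07730042 -2.12225385]
wrist collar_screw 0.97 [ 0.4195 -0.1468  0.1964] [327. 307.]
scene collar_center 0.64 [-0.0009 -0.0004 -0.0101]
scene collar_screw 0.47 [-0.0306 -0.0002 -0.0068]
wrist collar_screw 0.83 [-0.0363  0.0033 -0.0089]
[ 0.27831098 -0.11468385  0.00031147] -28.21535852061843 [-0.38267639 -0.27161303  1.93223764  0.00295253  1.4906875   0.10953323]
```

View pics/l.png

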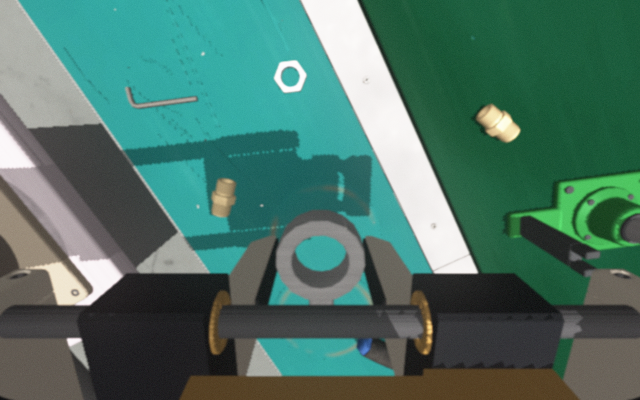

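The collar is held as gripped, with the ring at (320,258) and the boss straight at (320,298). I'll carry it to above the shaft while turning the tool by 1.53 rad.

```bash
python3 -m pendant '[{"delta_pos":[0.015,-0.006,-0.003],"spin":0.1},{"delta_pos":[0.04,-0.016,-0.005],"spin":0.24},{"delta_pos":[0.07,-0.029,-0.005],"spin":0.38},{"delta_pos":[0.1,-0.041,-0.005],"spin":0.52},{"delta_pos":[0.13,-0.053,-0.005],"spin":0.66},{"delta_pos":[0.16,-0.066,-0.005],"spin":0.8},{"delta_pos":[0.19,-0.078,-0.005],"spin":0.94},{"delta_pos":[0.215,-0.089,-0.005],"spin":1.08},{"delta_pos":[0.235,-0.097,-0.005],"spin":1.22},{"delta_pos":[0.24,-0.099,-0.005],"spin":1.3}]' 1 30
python3 - <<'E'
from h import *
s=robot.read_state();R=Ro.from_rotvec(s["orientation"])
print(s["tool_pos"],s["opening"],s["force"],totool([0.4608,0.1826,0.185]),ang(R.as_matrix()[:,1]),s["q"])
E
```

```text
t: 19.55
tool_pos: [0.4557, 0.1439, 0.19]
orientation: [-3.115, 0.352, 0.019]
force: [0.4, -0.2, -0.9]
opening: 0.0477
[0.4556931  0.14391626 0.19004672] 0.04774767748493759 [ 0.36662716 -0.23596969 -0.89780956] [-0.00358783 -0.03881881  0.00531123] -102.89497565584212 [ 0.19040594 -0.18225021  1.8476858   0.01029574  1.4854636   1.98530118]
```

```bash
python3 -m pendant '[{"delta_pos":[-0.001,-0.012,0],"spin":0.08},{"delta_pos":[-0.002,-0.026,0],"spin":0.16},{"delta_pos":[-0.003,-0.036,0],"spin":0.23},{"delta_pos":[-0.0036,-0.0388,0],"spin":0.23},{"delta_pos":[-0.0036,-0.0388,0],"spin":0.23},{"delta_pos":[-0.0036,-0.0388,0],"spin":0.23},{"delta_pos":[-0.0036,-0.0388,0],"spin":0.23}]' 1 30
python3 - <<'E'
from h import *
s=robot.read_state();R=Ro.from_rotvec(s["orientation"])
print(s["tool_pos"],s["opening"],s["force"],totool([0.4608,0.1826,0.185]),ang(R.as_matrix()[:,1]),R.as_matrix()[:,2])
c=cam("wrist");cv2.imwrite("pics/m.png",c["color"])
cv2.imwrite("pics/m2.png",cv2.resize(c["color"][170:320,220:420],None,fx=4,fy=4,interpolation=cv2.INTER_CUBIC))
c=cam("scene");cv2.imwrite("pics/m3.png",cv2.resize(c["color"][220:350,230:390],None,fx=4,fy=4,interpolation=cv2.INTER_CUBIC))
E
```

```text
t: 20.25
tool_pos: [0.4608, 0.1821, 0.1903]
orientation: [-3.055, 0.706, 0.02]
force: [0.6, -0.7, -0.8]
opening: 0.0478
[0.46084038 0.1820926  0.19030575] 0.04780570818370878 [ 0.6448209  -0.73098197 -0.81213966] [-0.00018733 -0.00042495  0.00530984] -116.03842346604398 [-0.01103944  0.00816602 -0.99990572]
```

View pics/m2.png

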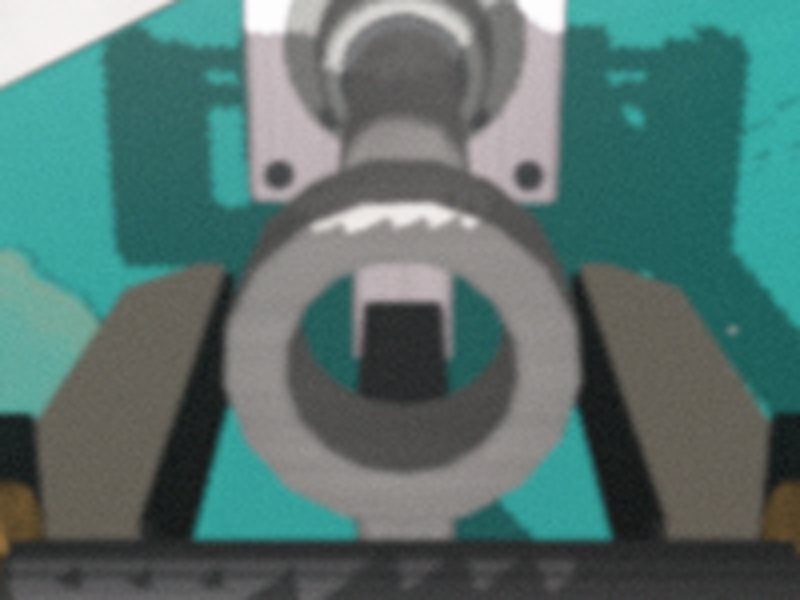

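View pics/m3.png

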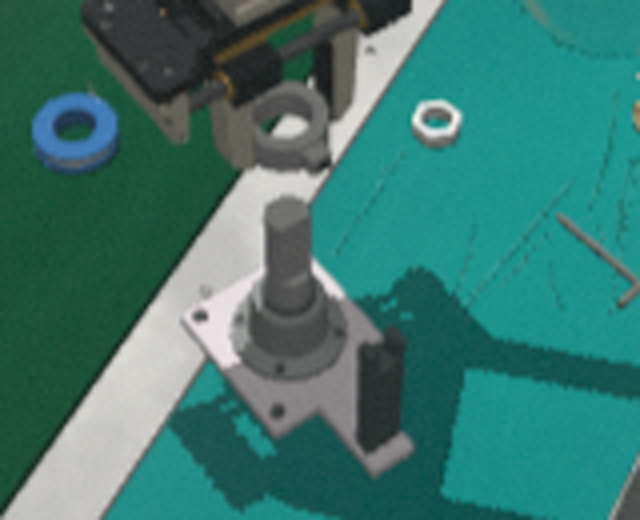

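The wrist view (4x crop) shows the ring at x=402, the shaft at x=405 and the post centred through the bore, so it is aligned sideways. The scene view shows the collar above the shaft with its boss towards the post. I'll check the fore-aft alignment by overlaying models.

```bash
cat > ov.py <<'E'
from h import *
def overlay(name,crop,sc,out,ax=(0.460,0.183),dx=-0.0009,dz=-0.0065):
    s=robot.read_state();R=Ro.from_rotvec(s["orientation"]).as_matrix();c=cam(name)
    u0,v0,u1,v1=crop
    im=cv2.resize(c["color"][v0:v1,u0:u1],None,fx=sc,fy=sc,interpolation=cv2.INTER_CUBIC)
    th=np.linspace(0,2*np.pi,60)
    def dr(P,col):
        q=np.array([(proj(c,p)-[u0,v0]+.5)*sc for p in P]).astype(np.int32); cv2.polylines(im,[q],True,col,1)
    for r in (.024,.015):
        for h in (-.01,.01):
            dr([s["tool_pos"]+R@np.array([dx+r*np.cos(t),r*np.sin(t),dz+h]) for t in th],(0,0,255) if h<0 else (0,255,255))
    for z in (.125,.05): dr([[ax[0]+.013*np.cos(t),ax[1]+.013*np.sin(t),z] for t in th],(255,0,255))
    cv2.imwrite(out,im)
E
python3 - <<'E'
from ov import *
overlay("scene",(270,220,350,300),7,"pics/o1.png")
overlay("wrist",(220,150,420,320),4,"pics/o2.png")
overlay("top",(180,190,280,260),7,"pics/o3.png")
E
```

```text
(no output)
```

View pics/o1.png

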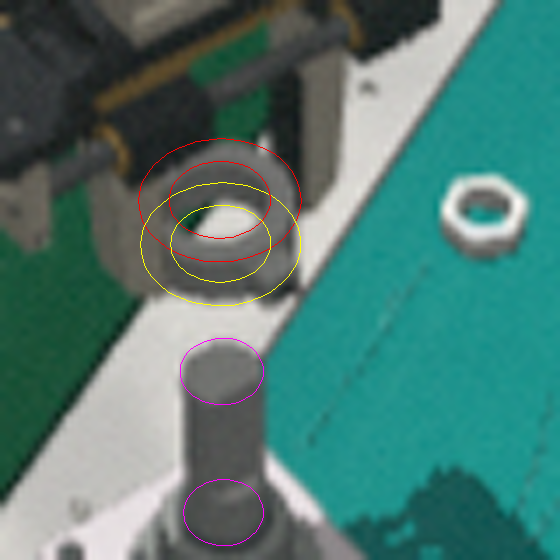

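View pics/o2.png

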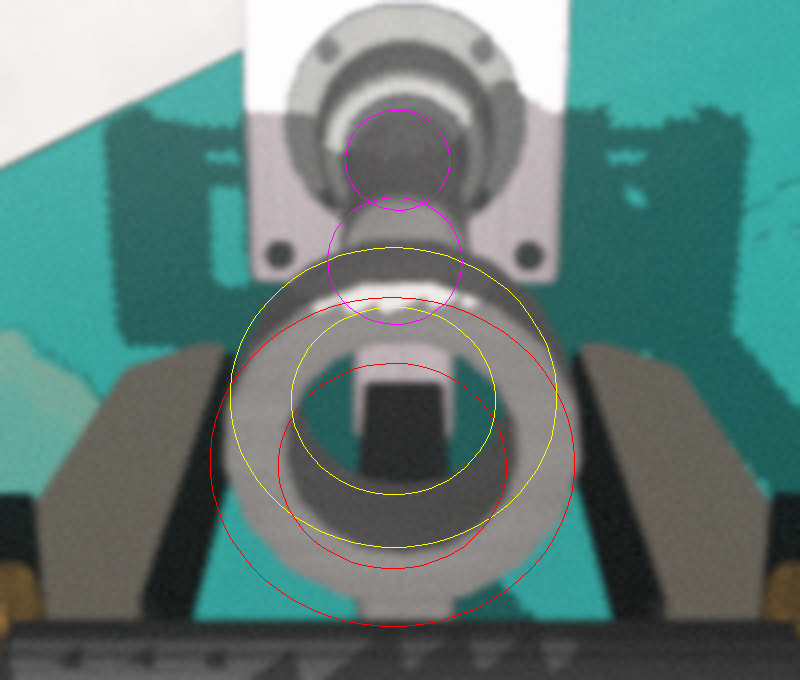

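In the scene overlay both the shaft and the ring agree with the model to about 2 mm. Lowering to just above the shaft top for a closer look.

```bash
python3 -m pendant '[{"delta_pos":[0,-0.0004,0.01],"spin":0},{"delta_pos":[0,-0.0004,0.025],"spin":0},{"delta_pos":[0,-0.0004,0.04],"spin":0},{"delta_pos":[0,-0.0004,0.05],"spin":0},{"delta_pos":[0,-0.0004,0.055],"spin":0},{"delta_pos":[0,-0.0004,0.056],"spin":0},{"delta_pos":[0,-0.0004,0.056],"spin":0}]' 1 30
python3 - <<'E'
from ov import *
s=robot.read_state();print(s["tool_pos"],s["force"],totool([0.4608,0.1826,0.13]))
overlay("scene",(270,220,350,300),7,"pics/p1.png")
overlay("wrist",(220,150,420,320),4,"pics/p2.png")
E
```

```text
t: 21.2
tool_pos: [0.4605, 0.1832, 0.1344]
orientation: [-3.055, 0.707, 0.02]
force: [0.8, -0.0, -1.2]
opening: 0.0474
[0.46053985 0.18319123 0.13441909] [ 0.79950017 -0.02409772 -1.15259942] [0.00055302 0.00042862 0.0044109 ]
```

View pics/p1.png

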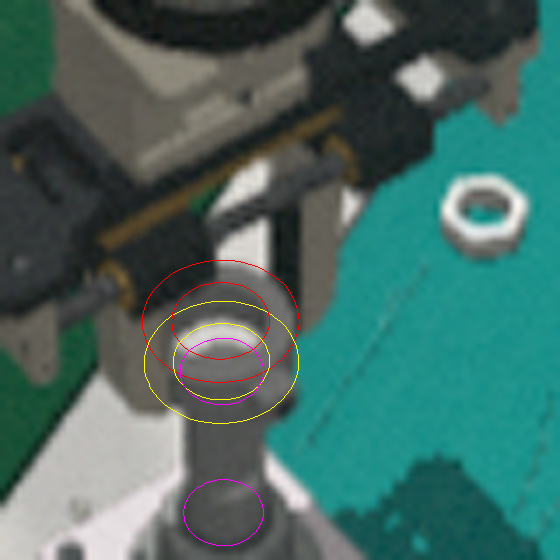

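View pics/p2.png

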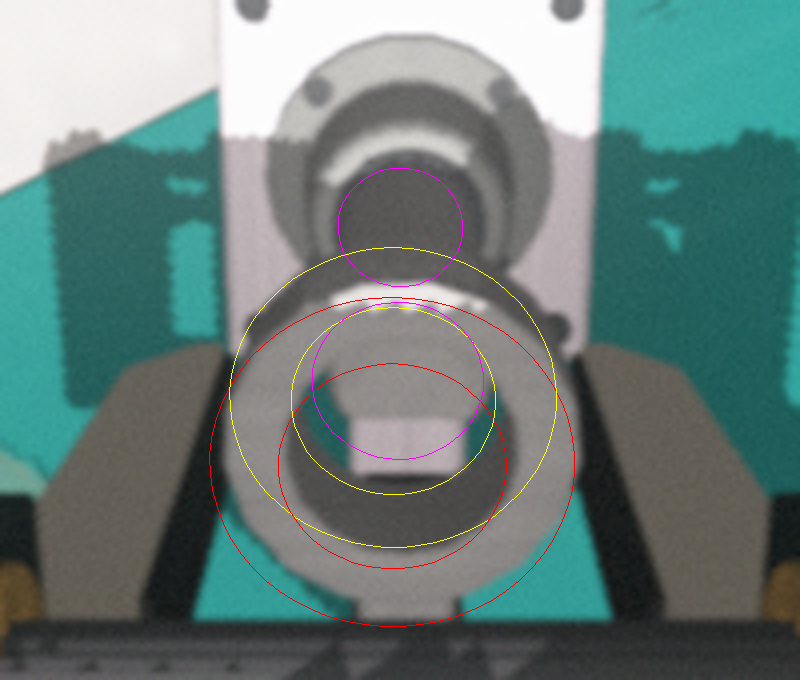

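Through the bore the wrist view shows the shaft top with its flat edge at y=418 (4x crop, x 345–465), parallel to the jaws and facing the post side. The bore is centred on the shaft to about 1 mm. Lowering gently.

```bash
python3 -m pendant '[{"delta_pos":[-0.0004,0,0.003],"spin":0},{"delta_pos":[-0.0004,0,0.006],"spin":0},{"delta_pos":[-0.0004,0,0.009],"spin":0},{"delta_pos":[-0.0004,0,0.011],"spin":0},{"delta_pos":[-0.0004,0,0.012],"spin":0},{"delta_pos":[-0.0004,0,0.012],"spin":0}]' 1 30
python3 - <<'E'
from ov import *
s=robot.read_state();print(s["tool_pos"],s["force"],s["wrist_torque"])
overlay("wrist",(220,150,420,320),4,"pics/q2.png")
E
```

```text
t: 21.9
tool_pos: [0.4603, 0.1835, 0.1228]
orientation: [-3.055, 0.707, 0.019]
force: [0.6, -0.0, -1.9]
opening: 0.048
[0.46030859 0.1835129  0.12276895] [ 0.61118775 -0.00618974 -1.94347544] [ 0.02070355  0.00024299 -0.03718678]
```

View pics/q2.png

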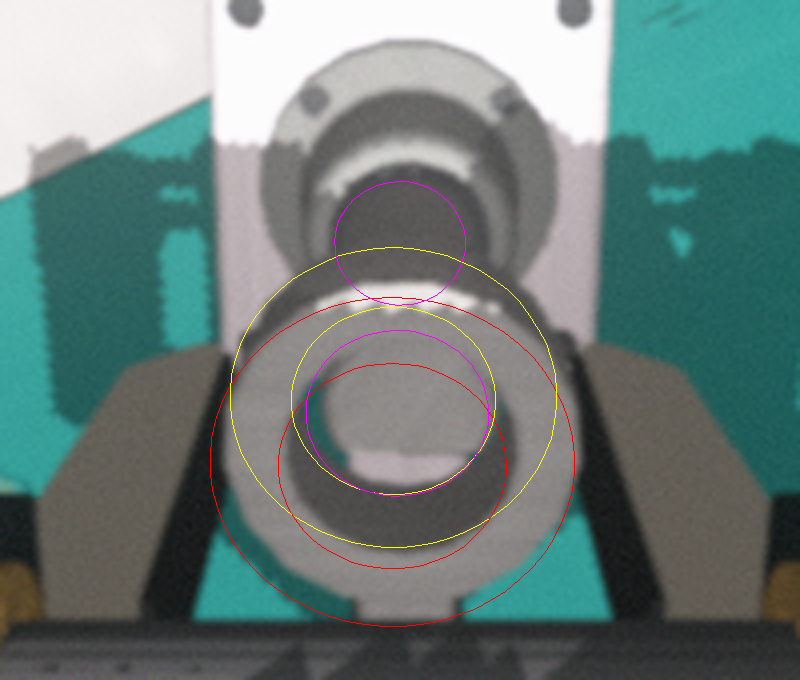

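The bore is over the shaft with 6 mm engaged and no side force. The shaft is centred at x≈408 and the ring at 402, so I'll nudge +y by about 0.6 mm and go on down.

```bash
python3 -m pendant '[{"delta_pos":[0,0.0005,0.003],"spin":0},{"delta_pos":[0,0.0006,0.008],"spin":0},{"delta_pos":[0,0.0006,0.013],"spin":0},{"delta_pos":[0,0.0006,0.018],"spin":0},{"delta_pos":[0,0.0006,0.023],"spin":0},{"delta_pos":[0,0.0006,0.027],"spin":0},{"delta_pos":[0,0.0006,0.029],"spin":0},{"delta_pos":[0,0.0006,0.029],"spin":0},{"delta_pos":[0,0.0006,0.029],"spin":0}]' 1 30
python3 - <<'E'
from ov import *
s=robot.read_state();R=Ro.from_rotvec(s["orientation"]).as_matrix();print(s["tool_pos"],s["force"],s["wrist_torque"],s["opening"],ang(R[:,0])+180,R[:,2])
overlay("wrist",(220,150,420,320),4,"pics/r2.png")
overlay("scene",(260,220,360,320),6,"pics/r1.png")
for n in ("scene","wrist","top"): marks(n,["collar_center","collar_screw","key_rest","shaft_flat"])
E
```

```text
t: 22.85
tool_pos: [0.46, 0.1833, 0.0941]
orientation: [-3.055, 0.707, 0.018]
force: [0.4, -1.1, -1.3]
opening: 0.0479
[0.45995096 0.18330883 0.09408154] [ 0.38008516 -1.08029953 -1.3222545 ] [ 0.06474044 -0.00913997  0.02475133] 0.047879022956634126 153.927179186443 [-0.00988643  0.00866058 -0.99991362]
scene collar_center 0.75 [0.4562 0.0018 0.008 ] [336. 251.]
scene collar_center 0.71 [0.4597 0.181  0.102 ] [302. 278.]
scene collar_center 0.19 [ 0.4588  0.1817 -0.0032] [302. 306.]
scene collar_screw 0.68 [0.4329 0.1989 0.1035] [309. 288.]
scene key_rest 0.71 [0.3828 0.2187 0.0895] [325. 308.]
scene shaft_flat 0.73 [0.4532 0.1833 0.0978] [304. 281.]
wrist collar_screw 0.7 [0.4332 0.1949 0.1049] [320. 306.]
wrist key_rest 0.62 [0.3808 0.22   0.0897] [321. 367.]
wrist shaft_flat 0.89 [0.4542 0.1876 0.1024] [315. 270.]
top key_rest 0.68 [ 0.6147 -0.2677  0.0942] [424. 158.]
top shaft_flat 0.67 [ 0.6856 -0.2974  0.1034] [437. 127.]
top shaft_flat 0.6 [0.4551 0.1868 0.1009] [222. 225.]
```

View pics/r2.png

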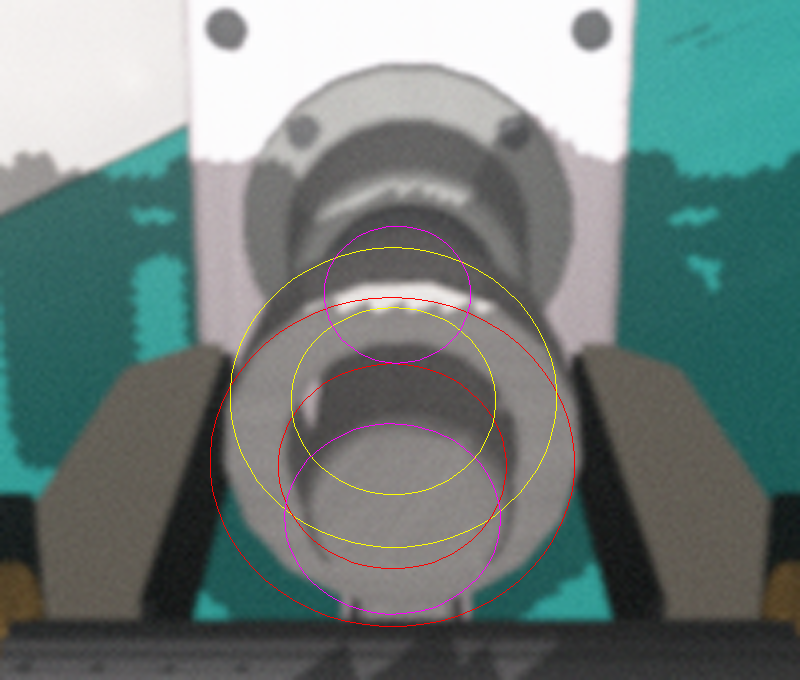

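View pics/r1.png

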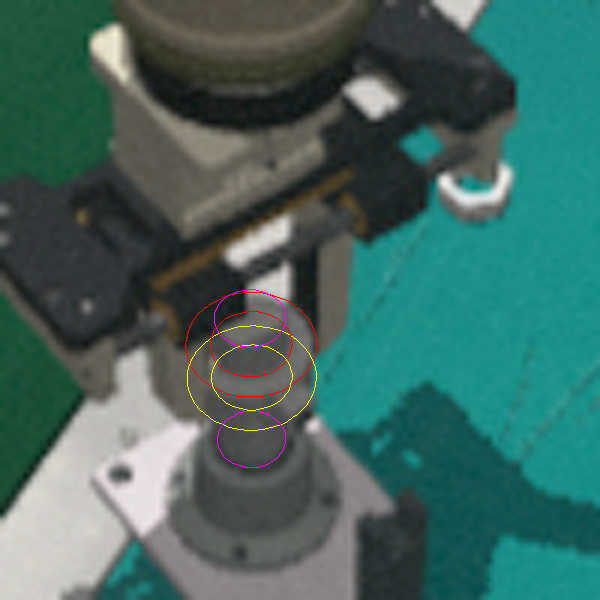

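The collar is round the shaft at the commanded depth and force is about 1 N, so nothing is rubbing. The screw marks give a height of 103–105 mm (100.6 mm by kinematics) and a yaw of about 153°. I'll lower 1.5 mm to split the difference, let it settle, check and hand in.

```bash
python3 -m pendant '[{"delta_pos":[0,0,0.0007],"spin":0},{"delta_pos":[0,0,0.0015],"spin":0},{"delta_pos":[0,0,0.0015],"spin":0},{"delta_pos":[0,0,0.0015],"spin":0},{"delta_pos":[0,0,0.0015],"spin":0},{"delta_pos":[0,0,0.0015],"spin":0}]' 1 30
python3 - <<'E'
from h import *
s=robot.read_state();print(s["tool_pos"],s["force"],s["dq"].round(4),s["opening"])
marks("scene",["collar_center","collar_screw","shaft_flat","nut_1_mid"])
robot.close_job()
E
```

```text
t: 24.3
tool_pos: [0.4599, 0.1833, 0.0925]
orientation: [-3.055, 0.707, 0.018]
force: [0.7, 0.1, -0.3]
opening: 0.0476
[0.45987592 0.18329739 0.09250167] [ 0.68256586  0.08066487 -0.26215401] [-0.0005  0.0001  0.0002  0.0007 -0.0012  0.0001] 0.047615696571268025
scene collar_center 0.52 [0.4508 0.1817 0.1001] [305. 281.]
scene collar_center 0.5 [0.4613 0.1832 0.1037] [301. 278.]
scene collar_screw 0.46 [0.4291 0.1972 0.0966] [311. 290.]
scene collar_screw 0.18 [ 0.4556 -0.005   0.0051] [338. 250.]
scene shaft_flat 0.64 [0.3786 0.2175 0.0908] [327. 308.]
scene shaft_flat 0.47 [0.4493 0.1851 0.0997] [305. 282.]
scene nut_1_mid 0.6 [ 0.455  -0.0028  0.0091] [338. 250.]
the job is handed in; nothing more can be done
```

I handed the job in at about 24 s, still holding the collar on the shaft with a 30 N grip. No verdict was reported. The fingers had first closed on the flat of the aluminium stand's shaft (opening 21.0 mm, against 26 mm across the round). I turned the shaft about 187° until the flat faced the key rest, then lowered the collar over it with its screw towards the rest.

**Last checks:**
- **Direction:** the tool held the screw direction at 153.9°, against about 154° for the key rest. The flat's edge looked parallel to the plate in the close view.
- **Height:** the collar centre is at about 99 mm by arm position. The last scene marks gave 100–104 mm for the centre and 97 mm for the screw, all within tolerance of the flat's 100 mm mid-height.
- **Stillness and fit:** the joints were still, the side force was under 1 N and the tilt about 0.013 rad.
- **Other parts:** the nut's mark had not moved beyond measurement noise. I did not re-check the nipple and the tape spool at the end, but the arm never went near them.

**Disagreements:**
- **Wrist camera:** it placed things 2–4 mm off from the other cameras and the grip. I relied on the grip and the view through the bore instead.
- **Network marks:** one mark in the last check put the collar centre 9 mm away from the arm's position for it, and one mark for the flat landed on the post. I took both as errors of the network, because the bore was visibly round the shaft.

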